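Change over the tubes on the bench mixer

TASK

Switch the mixer off. Then take the finished orange-capped tubes out of its snap holders and lay each on the sloped stand, cap uphill and foot down by the lip, one to a lane, and snap every blue-capped tube fully home into a holder of its own: push until it clicks in, then stop pushing. When all of that is done switch the mixer back on, leaving the other things on the bench where they are.

Things in the scene. Friction and masses are not known exactly. Their poses are not given: they have to be found in the camera images.
- mixer: fixed blue tube mixer, 160 deep (x), 350 wide (y from -163 to +187), 75 mm high; origin at bench level; x points away from the robot. On its white top stand three snap holders side by side along y, 85 mm apart; at its right (-y) end a lever switch. A holder is two pairs of sprung jaws with green lips, at x = -32 and +32 mm (10 mm wide), 54 mm free between them for fingers
- slot0 (a point): snap holder 0: where a tube's centre point is when fully home, 36 mm above the white top, 111 mm above the bench; axes as the mixer's, tube along x, either way round. It goes in and out along z: the lips touch the body 17 mm above home, resist with a peak of 12 to 20 N at 13 mm above and, from 7 mm above, snap over it down to its rests; pulling out is about as stiff. 8 mm play along x
- slot1 (a point): snap holder 1: where a tube's centre point is when fully home, 36 mm above the white top, 111 mm above the bench; axes as the mixer's, tube along x, either way round. It goes in and out along z: the lips touch the body 17 mm above home, resist with a peak of 12 to 20 N at 13 mm above and, from 7 mm above, snap over it down to its rests; pulling out is about as stiff. 8 mm play along x
- slot2 (a point): snap holder 2: where a tube's centre point is when fully home, 36 mm above the white top, 111 mm above the bench; axes as the mixer's, tube along x, either way round. It goes in and out along z: the lips touch the body 17 mm above home, resist with a peak of 12 to 20 N at 13 mm above and, from 7 mm above, snap over it down to its rests; pulling out is about as stiff. 8 mm play along x
- stand_deck: sloped top of the fixed white stand: flat board 150 (x) x 170 mm (y), tilted 20 degrees, origin mid upper face, 58 mm above the bench; x points uphill, away from the robot, z is its normal. An orange lip 14 mm high closes the low end, inner face at x = -69 mm. A grey line at y = 0 parts two lanes, one tube each, centres y = -42 and +42 mm; a tube there has its point 16 mm above the face
- switch (a joint): lever of the mixer's switch: 0 = OFF, leaning to the robot (mixer -x); 1.0 rad = ON, leaning away (+x); stops at both ends. Turns about a line along y, 97 mm above the bench at mixer x = 0, y = -120 mm; stays where left; takes about 1 N at its ball
- switch_tip (a point): centre of the red ball (26 mm diameter) at the end of the switch lever, 80 mm from its pivot, on a 10 mm rod; its height varies from 167 to 177 mm above the bench
- orange1_c (a point): Orange-capped tube, 124 mm long, 90 g: round clear body 26 mm diameter, 90 mm long, between a square orange cap (32 x 32 x 18 mm) and a square white foot (32 x 32 x 14 mm); it lies on its flats and does not roll. Point: on its axis, mid-body, 16 mm above what it lies on; x runs to the cap (end faces at +63 and -59 mm). Finished; starts snapped in a holder, cap away from the robot; may be absent
- orange1_cap (a point): middle of the orange cap of orange1, 54 mm from its centre point
- orange2_c (a point): Orange-capped tube, 124 mm long, 90 g: round clear body 26 mm diameter, 90 mm long, between a square orange cap (32 x 32 x 18 mm) and a square white foot (32 x 32 x 14 mm); it lies on its flats and does not roll. Point: on its axis, mid-body, 16 mm above what it lies on; x runs to the cap (end faces at +63 and -59 mm). Finished; starts snapped in a holder, cap away from the robot; may be absent
- orange2_cap (a point): middle of the orange cap of orange2, 54 mm from its centre point
- orange3_c (a point): Orange-capped tube, 124 mm long, 90 g: round clear body 26 mm diameter, 90 mm long, between a square orange cap (32 x 32 x 18 mm) and a square white foot (32 x 32 x 14 mm); it lies on its flats and does not roll. Point: on its axis, mid-body, 16 mm above what it lies on; x runs to the cap (end faces at +63 and -59 mm). Finished; starts snapped in a holder, cap away from the robot; may be absent
- orange3_cap (a point): middle of the orange cap of orange3, 54 mm from its centre point
- blue1_c (a point): Blue-capped tube, 124 mm long, 90 g: round clear body 26 mm diameter, 90 mm long, between a square blue cap (32 x 32 x 18 mm) and a square white foot (32 x 32 x 14 mm); it lies on its flats and does not roll. Point: on its axis, mid-body, 16 mm above what it lies on; x runs to the cap (end faces at +63 and -59 mm). New; starts on the bench; may be absent
- blue2_c (a point): Blue-capped tube, 124 mm long, 90 g: round clear body 26 mm diameter, 90 mm long, between a square blue cap (32 x 32 x 18 mm) and a square white foot (32 x 32 x 14 mm); it lies on its flats and does not roll. Point: on its axis, mid-body, 16 mm above what it lies on; x runs to the cap (end faces at +63 and -59 mm). New; starts on the bench; may be absent
- blue3_c (a point): Blue-capped tube, 124 mm long, 90 g: round clear body 26 mm diameter, 90 mm long, between a square blue cap (32 x 32 x 18 mm) and a square white foot (32 x 32 x 14 mm); it lies on its flats and does not roll. Point: on its axis, mid-body, 16 mm above what it lies on; x runs to the cap (end faces at +63 and -59 mm). New; starts on the bench; may be absent
- bottle: small clear bottle with white cap, 54 mm diameter, 115 mm high; a bystander, loose on the bench; origin at the middle of its underside
- jar: amber jar with black cap, 60 mm diameter, 85 mm high; a bystander, loose on the bench; origin at the middle of its underside
- beaker: glass beaker, 70 mm diameter, 90 mm high; a bystander, loose on the bench; origin at the middle of its underside
- tipbox: blue tip box 85 x 120 x 55 mm; a bystander, loose on the bench; origin at the middle of its underside
- timer: white bench timer 60 x 75 x 22 mm; a bystander, loose on the bench; origin at the middle of its underside
- petri: clear flat dish 86 mm diameter, 15 mm high; a bystander, loose on the bench; origin at the middle of its underside
- marker: red marker pen 130 x 14 x 14 mm, along its x; a bystander, loose on the bench; origin at the middle of its underside
Mind the look-alikes: they are no part of the job. What is shaped like the part that bears orange3_c but pink is not meant.

How it is judged:
By the outcome, as a careful person would: the job done as asked, in the order asked, and still so for the second after the job is handed in, with the robot touching nothing.
Of orange1, orange2, orange3 only 2 to 2 are there at a start; the rules pass over those that are not, and their reading is None.
Of blue1, blue2, blue3 only 2 to 3 are there at a start; the rules pass over those that are not, and their reading is None.
At some moment in a run one of blue1, blue2, blue3 may be knocked a few centimetres aside while the robot is not near it.
It also fails if it takes over 208 s, if anything falls off the work surface, if the arm or the gripper's body presses on something with over 40 N, if the wrist force passes 120 N, or if a joint passes its speed limit or range.

ROBOT

A 7-joint arm with a two-finger parallel gripper is mounted at the origin on the work surface. World frame = base frame: x ahead of the robot, y to its left, z up, the work surface at z = 0. Lengths are in m, angles in rad, forces in N, time in s.
With the tool pointing down it reaches from about 0.4 to 0.925 m from the base axis. Payload 4.1 kg.
Tool frame: the origin (TCP) lies on the front face of the gripper's body, between the roots of the fingers; the fingertips stand 73 mm ahead of it and the grasp point (between the pads) lies 54 mm ahead of it; z points along the fingers, y is the line along which they close (so a half turn about z gives the same grasp; the last joint's range is limited). The gripper opens to 85 mm and grips with 20 to 120 N. Pads are 22 mm wide; open, the fingers measure 114 mm over their backs; the gripper's body (76 mm by 85 mm) begins 54 mm behind the grasp point. The pads swing forward as they close: fully open they stand 13 mm farther back than shut.
Start: joints at [1.193, 0.398, 0.045, 1.537, -0.019, 1.207, -0.051], TCP at [0.179, -0.625, 0.304] pointing down, gripper open.
Joint ranges: [-2.82, 2.82], [-0.49, 2.23], [-1.37, 1.46], [0, 2.46], [-1.36, 4.5], [0.23, 2], [-2.94, 2.94]. Speed limits (rad/s): [2.57, 2.57, 3.14, 3.14, 3.14, 3.14, 3.14].

INTERFACE

Orientations are given as [roll, pitch, yaw] about the fixed x, y, z axes, in that order (R = Rz(yaw) Ry(pitch) Rx(roll)).
In Python, from cell import r gives the robot as it stands.
- The arm moves only by the tool apply_moves, never from a script. Its argument "moves" is one flat list of numbers, 6 for each row, row after row: the shift along the tool's x, y, z in mm, then the turn, a rotation vector about the tool's x, y, z in rad. A call has 1 to 10 rows; each row is the pose to reach, as a shift and turn from the pose commanded when the call began, along the tool's axes at that moment; what a row does not reach only later rows make up. A row lasts 1/10 s, in which the tool goes at most 50 mm and 8.59 degrees, less where a joint would pass 70% of its speed; a pose out of reach is approached as far as the arm can. A call with a gripper value outside its range is refused whole. "jaw" is the opening, from -1 (shut) to 1 (fully open), set as the call begins (left out, the last holds). The fingers move at their own pace and stop on an object; "newtons" is the grip in N (left out, the last holds). Time passes only in rows, so rows that repeat a pose let the fingers close. It gives the time, the measured TCP pose, the force, the opening and the grip force at its end, in the units of the state.
- r.sense(): the state, without advancing time (a new reading comes with each control period).
- r.snapshot(name): name is "scene" or "top" or "wrist"; returns the picture (384x512x3 uint8, red, green, blue); there is no depth.
- r.get_calibration(name): a dict with "fx", "fy", "cx", "cy" (pixels), "dist_coeffs" ([k1, k2, p1, p2, k3] as OpenCV has them; the pictures are not rectified), "cam_to_world" (4x4, takes a point from camera to world coordinates); the wrist camera has in their place "T_tool_cam" (4x4, takes a point from camera to tool coordinates, whose origin is the TCP and whose axes are the flange's). Camera axes: x right, y up, looking along -z (the intrinsics and any distortion apply to the point x, -y, -z); pixel columns grow to the right and rows downward; lengths in m; the calibration is good to about 2 mm. A picture is of the moment at which its call begins: read the wrist's pose just before it. get_calibration takes no time and is no camera call.
- r.finish_job(): hands the job in; it is judged then, once.
The state is a dict: "time_s": time; "joint_positions": joint angles; "joint_velocities": joint speeds; "joint_efforts": joint torques, N m; "ee_pos": TCP position; "tool_rot": TCP orientation; "wrist_force": force on the tool from outside, world axes, zero at the start; "moment": the same for the moment, N m; "grip_width": finger opening in m; "gripper_force": force on a finger pad.
Only numpy, scipy, OpenCV 4.12 (cv2) and the standard library are available. Lean on these libraries where they do the work, as an engineer would, in place of code of your own. Each camera call takes 0.05 s, during which the arm holds its last target. There are 200 camera calls.

## Working session

There is one attempt and no reset: what is moved stays moved. The work goes in short steps, Python scripts to look and compute and a tool call to move; the robot and the scene stay as the last step left them, time stands still between calls to the robot, and variables do not carry over. Pictures are saved under pics/ and viewed, at most 14 in all, crops included, and the job is handed in when it is done.

Besides the shell and the picture viewer there is one more tool, called after "Call:" as a command line: name --argument value ..., lists and objects as JSON in quotes. apply_moves: Moves the arm, as the interface text tells. Its arguments: {"type":"object","properties":{"moves":{"type":"array"},"jaw":{"type":"number"},"newtons":{"type":"number"}},"required":["moves"]}

```bash
ls; mkdir -p pics
python3 - <<'E'
from cell import r
import cv2,numpy as np
for n in ("scene","top"):
    cv2.imwrite(f"pics/{n}0.png",cv2.cvtColor(r.snapshot(n),cv2.COLOR_RGB2BGR))
    c=r.get_calibration(n);print(n,{k:np.round(v,4).tolist() for k,v in c.items()if k!='name' and not isinstance(v,str)})
print({k:np.round(v,4).tolist() for k,v in r.get_calibration("wrist").items()})
print(r.sense())
E
```

```text
pics
scene {'fx': 382.124, 'fy': 382.124, 'cx': 253.3635, 'cy': 191.1713, 'dist_coeffs': [-0.1068, 0.0, 0.0, 0.0, 0.0], 'cam_to_world': [[-0.7484, -0.3927, 0.5345, 1.2606], [0.6631, -0.4258, 0.6156, 0.7802], [-0.0142, 0.8152, 0.5791, 0.895], [0.0, 0.0, 0.0, 1.0]]}
top {'fx': 373.2866, 'fy': 373.2866, 'cx': 261.8452, 'cy': 189.9667, 'dist_coeffs': [-0.0007, 0.0, 0.0, 0.0, 0.0], 'cam_to_world': [[0.0047, 0.992, -0.1263, 0.3777], [-1.0, 0.0042, -0.004, -0.0309], [-0.0035, 0.1263, 0.992, 1.2071], [0.0, 0.0, 0.0, 1.0]]}
{'fx': 286.149, 'fy': 286.149, 'cx': 258.9035, 'cy': 195.9078, 'dist_coeffs': [0.0051, 0.0, 0.0, 0.0, 0.0], 'T_tool_cam': [[-0.0002, 0.9591, 0.2831, 0.0714], [1.0, -0.0, 0.0006, 0.0002], [0.0006, 0.2831, -0.9591, -0.0696], [0.0, 0.0, 0.0, 1.0]]}
{'time_s': 0.1, 'joint_positions': array([ 1.19293878,  0.39911286,  0.04500031,  1.53776449, -0.01867553,
        1.20689814, -0.0507037 ]), 'joint_velocities': array([-0.00054628, -0.00293572, -0.00123472, -0.00425885, -0.0018877 ,
        0.00162154,  0.00064911]), 'joint_efforts': array([ 3.64210064e-03, -4.76261580e+01,  1.37051135e+00, -2.54949313e+01,
        1.21111490e-02,  5.10492086e-03, -2.62893417e-05]), 'ee_pos': array([ 0.1788408 , -0.62444845,  0.30296519]), 'tool_rot': array([-3.13983523e+00,  1.30676611e-04,  2.79007730e-01]), 'wrist_force': array([-0.75906575,  0.15209061, -0.24314229]), 'moment': array([ 0.02513524,  0.00826679, -0.04484399]), 'gripper_force': 0.0, 'grip_width': 0.08521357303808445}
```

View pics/top0.png

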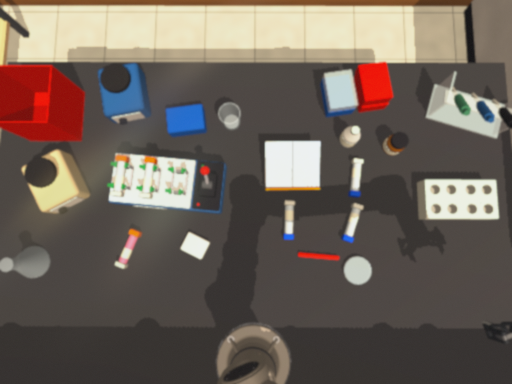

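View pics/scene0.png

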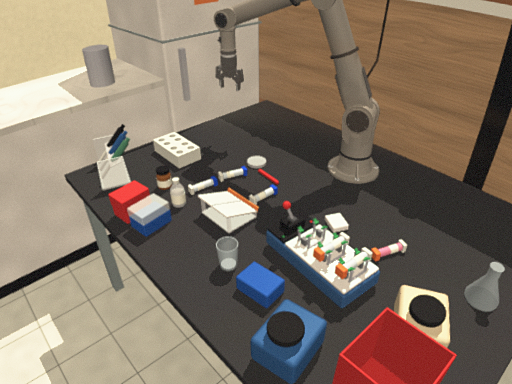

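The top view shows the mixer around (110–225, 155–212), with orange caps at (120,160) and (150,160). The stand is at (293,165). The blue tubes are at (289,220), (353,222) and (356,177). The tube with the pink body at (127,248) is the look-alike. Next I'll enlarge a crop to confirm this and measure.

```bash
cat > h.py <<'E'
import cv2,numpy as np
from cell import r
from scipy.spatial.transform import Rotation as R
def pose():
    s=r.sense();T=np.eye(4);T[:3,:3]=R.from_euler('xyz',s['tool_rot']).as_matrix();T[:3,3]=s['ee_pos'];return T
def snap(n,f=None):
    c=dict(r.get_calibration(n))
    if n=="wrist": c['cam_to_world']=pose()@np.array(c['T_tool_cam'])
    im=r.snapshot(n)
    if f: cv2.imwrite(f,cv2.cvtColor(im,cv2.COLOR_RGB2BGR))
    return im,c
def K(c): return np.array([[c['fx'],0,c['cx']],[0,c['fy'],c['cy']],[0,0,1.]])
def px2w(c,uv,z):
    p=cv2.undistortPoints(np.array(uv,float).reshape(-1,1,2),K(c),np.array(c['dist_coeffs'])).reshape(-1,2)
    M=np.array(c['cam_to_world']);d=np.c_[p[:,0],-p[:,1],-np.ones(len(p))]@M[:3,:3].T
    return M[:3,3]+d*((z-M[2,3])/d[:,2])[:,None]
def w2px(c,P):
    M=np.array(c['cam_to_world']);q=(np.array(P,float).reshape(-1,3)-M[:3,3])@M[:3,:3]
    return cv2.projectPoints(q*[1,-1,-1],np.zeros(3),np.zeros(3),K(c),np.array(c['dist_coeffs']))[0].reshape(-1,2)
def tool_delta(p,yaw=None):
    "shift (mm, tool axes) to TCP world p from the present pose"
    T=pose();return np.round(1000*T[:3,:3].T@(np.array(p)-T[:3,3]),1)
E
python3 - <<'E'
import cv2
im=cv2.imread('pics/top0.png')
a=cv2.resize(im[145:275,95:235],None,fx=4,fy=4,interpolation=cv2.INTER_CUBIC)
cv2.imwrite('pics/c1.png',a)
b=cv2.resize(im[125:285,255:405],None,fx=3.75,fy=3.75,interpolation=cv2.INTER_CUBIC)
cv2.imwrite('pics/c2.png',b)
E
```

```text
(no output)
```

View pics/c1.png

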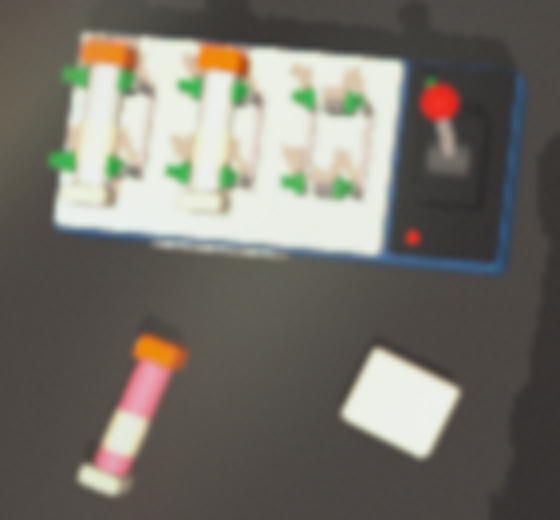

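View pics/c2.png

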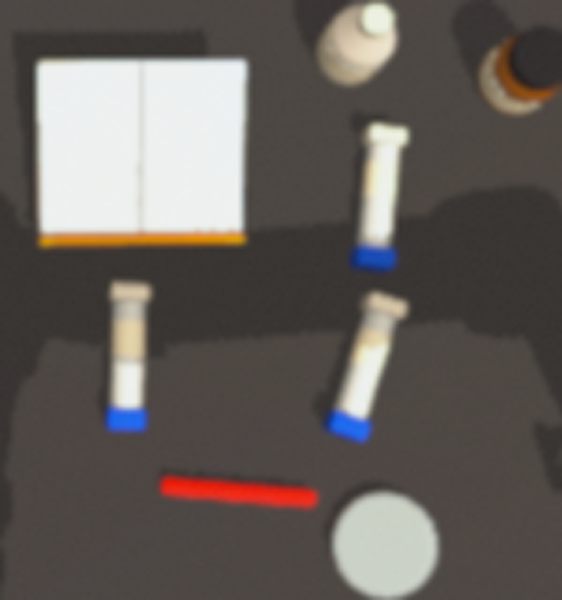

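Crop 1 shows orange tubes with clear bodies in the left and middle holders. Their caps are at (110,53) and (222,60). The right holder is empty and the lever ball is at (440,102), leaning away, so the switch is ON. The tube on the bench has a pink body, which makes it the decoy. Crop 2 shows three blue tubes, caps towards the robot, and the stand with its lip on the near side.

Run:
```python
from h import *
c=r.get_calibration("top")
def f(l,s,o,z): return px2w(c,(np.array(l,float)+.5)/s-.5+o,z)
A=(4,np.array([95,145]));B=(3.75,np.array([255,125]))
np.set_printoptions(precision=4,suppress=True)
w=f([[82,33],[405,60],[55,228],[383,255],[522,72],[502,270]],*A,.075);print("mix",w)
d=w[4]-w[0];print("len",np.linalg.norm(d[:2]));
for n,l in (("A",[[110,53],[92,193]]),("B",[[222,60],[207,203]])):
    p=f(l,*A,.111+.016);d=p[0]-p[1];print(n,p,np.linalg.norm(d),np.arctan2(d[1],d[0]))
print("ball",f([[440,102]],*A,.177-.01))
for n,l in (("b1",[[127,420],[130,292]]),("b2",[[350,427],[386,305]]),("b3",[[375,258],[387,134]])):
    p=f(l,*B,.032);d=p[0]-p[1];print(n,p[0]-54/108*d,p[:,:2],np.linalg.norm(d),np.arctan2(d[1],d[0]))
print("std",f([[37,60],[247,60]],*B,.0836),f([[40,240],[245,234]],*B,.045))
q=np.array([[37,60],[247,60]])
```

```text
mix [[0.6358 0.4293 0.075 ]
 [0.6155 0.1781 0.075 ]
 [0.484  0.4416 0.075 ]
 [0.4645 0.1907 0.075 ]
 [0.6064 0.0875 0.075 ]
 [0.4535 0.1    0.075 ]]
len 0.34305370406724256
A [[0.609  0.3866 0.127 ]
 [0.5048 0.3943 0.127 ]] 0.1044223362036398 -0.07411932839901579
B [[0.604  0.3036 0.127 ]
 [0.4979 0.31   0.127 ]] 0.10636865610260618 -0.060458118143268146
ball [[0.566  0.1355 0.167 ]]
b1 [ 0.4342 -0.1115  0.032 ] [[ 0.3807 -0.11  ]
 [ 0.4877 -0.113 ]] 0.10705908051218388 3.1136692728112614
b2 [ 0.4267 -0.3118  0.032 ] [[ 0.3758 -0.2955]
 [ 0.4777 -0.3282]] 0.10702537153141549 2.830742095069167
b3 [ 0.5708 -0.3266  0.032 ] [[ 0.5175 -0.32  ]
 [ 0.6242 -0.3331]] 0.10750213396512569 3.0195341455183895
std [[ 0.6742 -0.0338  0.0836]
 [ 0.6749 -0.2065  0.0836]] [[ 0.5299 -0.037   0.045 ]
 [ 0.5357 -0.2086  0.045 ]]
```

Call:
apply_moves --moves '[40,-30,0,0,0,0.1,80,-60,0,0,0,0.2,120,-90,0,0,0,0.3,160,-130,0,0,0,0.36,190,-170,0,0,0,0.36,220,-210,0,0,0,0.36,250,-250,0,0,0,0.36,280,-290,0,0,0,0.36,310,-320,0,0,0,0.36,340,-350,0,0,0,0.36]' --jaw -1

```text
time_s: 1.1
ee_pos: [0.4098, -0.1922, 0.3038]
tool_rot: [3.142, -0.0, -0.08]
wrist_force: [0.4, -1.4, -0.2]
grip_width: 0.0
gripper_force: 0.0
```

```bash
cat >> h.py <<'E'
def go(p,yaw,pitch=0.):
    "tool shift mm + rotvec to reach TCP p with tool down, tool x at yaw, tilted up by pitch"
    T=pose();G=(R.from_euler('z',yaw)*R.from_euler('y',-pitch)*R.from_euler('x',np.pi)).as_matrix()
    return np.round(1000*T[:3,:3].T@(np.array(p)-T[:3,3]),1).tolist()+np.round(R.from_matrix(T[:3,:3].T@G).as_rotvec(),3).tolist()
E
python3 - <<'E'
from h import *
print(go([.55,.18,.36],-.08),go([.625,.132,.30],-.08),r.sense()['time_s'])
E
```

```text
[110.1, -382.2, -56.2, 0.0, -0.0, 0.0] [188.7, -340.3, 3.8, 0.0, -0.0, 0.0] 1.1
```

Call:
apply_moves --moves '[15,-50,-10,0,0,0,30,-100,-20,0,0,0,45,-150,-30,0,0,0,60,-195,-40,0,0,0,75,-240,-50,0,0,0,90,-290,-56,0,0,0,110,-340,-56,0,0,0,130,-382,-56,0,0,0,130,-382,-56,0,0,0]'

```text
time_s: 2.0
ee_pos: [0.5702, 0.182, 0.3591]
tool_rot: [-3.137, 0.001, -0.073]
wrist_force: [-1.1, 1.3, -0.8]
grip_width: -0.0
gripper_force: 0.0
```

Run:
```python
from h import *
im,c=snap("wrist","pics/w1.png")
# predicted points overlay
a=-.08;X=np.array([np.cos(a),np.sin(a),0]);Y=np.array([-np.sin(a),np.cos(a),0]);O=np.array([.543,.2565,0])
P=[O+X*x+Y*y+[0,0,z] for x,y,z in [(54,136,127),(54,51,127),(32,-34,111),(-32,-34,111),(33,-119,168),(80,-163,75),(-80,-163,75),(80,187,75),(-80,187,75)] for x,y,z in [(x/1e3,y/1e3,z/1e3)]]
im=cv2.cvtColor(im,cv2.COLOR_RGB2BGR)
im=cv2.resize(im,(800,600),interpolation=cv2.INTER_CUBIC)
for u,v in w2px(c,P): cv2.circle(im,(int((u+.5)*1.5625),int((v+.5)*1.5625)),3,(255,0,255),1)
cv2.imwrite("pics/w1o.png",im);print(pose()[:3,3])
```

```text
[0.57018912 0.18044689 0.35888811]
```

View pics/w1o.png

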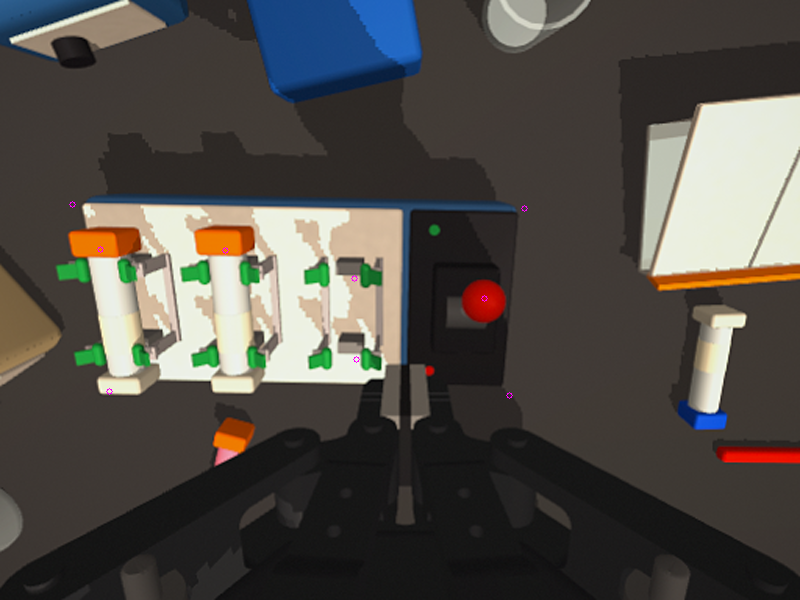

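The wrist view confirms the ball at (484,301), exactly where predicted. The lips are centred at about (107,314), (228,314) and (345,315). Now for the holder positions.

Run:
```python
from h import *
c=dict(r.get_calibration("wrist"));c['cam_to_world']=pose()@np.array(c['T_tool_cam'])
q=lambda l,z:np.round(px2w(c,(np.array(l)+.5)/1.5625-.5,z),4).tolist()
print(q([[107,314],[228,314],[345,315]],.122),q([[484,301]],.168))
p=r.sense();print(p['ee_pos'],p['tool_rot'])
print(go([.620,.132,.30],-.08),go([.620,.132,.232],-.08))
```

```text
[[0.5609, 0.3964, 0.122], [0.5545, 0.3097, 0.122], [0.5476, 0.2259, 0.122]] [[0.5644, 0.1333, 0.168]]
[0.57018912 0.18044689 0.35888811] [-3.13831719e+00  1.59597618e-03 -7.42816131e-02]
[53.4, 44.8, 58.7, -0.003, 0.002, 0.006] [53.5, 45.0, 126.7, -0.003, 0.002, 0.006]
```

Call:
apply_moves --moves '[25,25,25,0,0,0,53,45,40,0,0,0,53,45,80,0,0,0,53,45,110,0,0,0,53,45,126,0,0,0,53,45,126,0,0,0,30,45,126,0,0,0,10,45,126,0,0,0,-10,45,126,0,0,0,-25,45,126,0,0,0]'

```text
time_s: 3.05
ee_pos: [0.5418, 0.133, 0.2366]
tool_rot: [-3.141, -0.005, -0.081]
wrist_force: [1.4, -0.2, -0.2]
grip_width: 0.0005
gripper_force: 0.5
```

Call:
apply_moves --moves '[-10,0,0,0,0,0,-18,0,0,0,0,0,-24,0,0,0,0,0,-29,0,0,0,0,0,-29,0,0,0,0,0]'

```text
time_s: 3.55
ee_pos: [0.5195, 0.1339, 0.2357]
tool_rot: [-3.137, -0.018, -0.083]
wrist_force: [17.1, 0.3, -10.3]
grip_width: 0.0001
gripper_force: 8.3
```

Call:
apply_moves --moves '[-10,0,0,0,0,0,20,0,0,0,0,0,20,0,-50,0,0,0,30,-30,-80,0,0,0,35,-80,-80,0,0,0,40,-100,-80,0,0,0,40,-100,-80,0,0,0]' --jaw 0.5

```text
time_s: 4.25
ee_pos: [0.5601, 0.2358, 0.3143]
tool_rot: [-3.138, 0.0, -0.075]
wrist_force: [-0.2, -0.3, -0.8]
grip_width: 0.0639
gripper_force: 0.0
```

Run:
```python
from h import *
im,c=snap("wrist","pics/w2.png")
h=cv2.cvtColor(im,cv2.COLOR_RGB2HSV)
m=((h[...,0]<5)|(h[...,0]>174))&(h[...,1]>170)&(h[...,2]>90)
n,_,st,ce=cv2.connectedComponentsWithStats(m.astype(np.uint8))
print([(st[i].tolist(),ce[i].round(1).tolist(),px2w(c,[ce[i]],.168).round(4).tolist()) for i in range(1,n) if st[i][4]>60])
s=r.sense();print(s['ee_pos'],s['tool_rot'],s['grip_width'],s['wrist_force'])
# body detection: orange caps
m=((h[...,0]>5)&(h[...,0]<16))&(h[...,1]>200)&(h[...,2]>150)
n,_,st,ce=cv2.connectedComponentsWithStats(m.astype(np.uint8))
print([(st[i].tolist(),px2w(c,[ce[i]],.127).round(4).tolist()) for i in range(1,n) if st[i][4]>60])
print(go([.552,.308,.26],-.08))
```

```text
[([360, 252, 32, 29, 654], [376.8, 264.9], [[0.4998, 0.1407, 0.168]])]
[0.56021222 0.23294775 0.3138498 ] [-3.14106504e+00  7.45918868e-04 -7.82388419e-02] 0.06398629473565756 [-0.31325469 -1.72386996  0.65782478]
[([159, 137, 41, 20, 324], [[0.6072, 0.3017, 0.127]]), ([63, 139, 51, 20, 781], [[0.6117, 0.3867, 0.127]]), ([481, 172, 31, 12, 175], [[0.5588, 0.0186, 0.127]])]
[-14.0, -74.2, 53.9, -0.001, 0.001, 0.002]
```

View pics/w2.png

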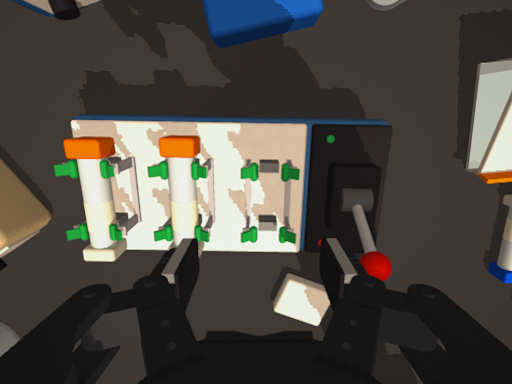

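The ball is now on the near side at (376,265), and the push ended against the stop at 17 N. I'll check the ball from the top camera and get ready to pick the middle orange tube.

Run:
```python
from h import *
def red(im):
    h=cv2.cvtColor(im,cv2.COLOR_RGB2HSV)[150:215,190:230]
    m=((h[...,0]<5)|(h[...,0]>174))&(h[...,1]>150)&(h[...,2]>90)
    n,_,st,ce=cv2.connectedComponentsWithStats(m.astype(np.uint8))
    return [(st[i].tolist(),(ce[i]+[190,150]).round(1).tolist(),px2w(c,[ce[i]+[190,150]],.168).round(4).tolist()) for i in range(1,n)]
im,c=snap("top");print(red(im));print(red(cv2.cvtColor(cv2.imread('pics/top0.png'),cv2.COLOR_BGR2RGB)))
```

```text
[([7, 40, 10, 9, 69], [201.7, 194.3], [[0.4971, 0.1418, 0.168]]), ([6, 53, 4, 3, 10], [197.8, 204.0], [[0.4697, 0.1521, 0.168]])]
[([10, 16, 10, 9, 72], [204.5, 170.2], [[0.5657, 0.1356, 0.168]]), ([6, 53, 4, 3, 10], [197.8, 204.0], [[0.4697, 0.1521, 0.168]])]
```

Call:
apply_moves --moves '[-14,-45,0,0,0,0,-14,-75,0,0,0,0,-14,-75,30,0,0,0,-14,-75,54,0,0,0,-14,-75,54,0,0,0,-14,-75,54,0,0,0]'

```text
time_s: 4.95
ee_pos: [0.5531, 0.3055, 0.26]
tool_rot: [3.14, 0.0, -0.083]
wrist_force: [-0.2, 0.3, 0.3]
grip_width: 0.0638
gripper_force: 0.0
```

Call:
apply_moves --moves '[0,0,40,0,0,0,0,0,70,0,0,0,0,0,88,0,0,0,0,0,88,0,0,0,0,0,88,0,0,0]'

```text
time_s: 5.45
ee_pos: [0.5537, 0.3072, 0.1737]
tool_rot: [-3.14, -0.002, -0.082]
wrist_force: [-0.4, -0.7, 1.0]
grip_width: 0.0639
gripper_force: 0.0
```

Call:
apply_moves --moves '[0,0,0,0,0,0,0,0,0,0,0,0,0,0,0,0,0,0,0,0,0,0,0,0,0,0,0,0,0,0]' --jaw -1 --newtons 60

```text
time_s: 5.95
ee_pos: [0.5537, 0.3116, 0.1749]
tool_rot: [-3.133, -0.005, -0.08]
wrist_force: [0.7, 6.5, 3.3]
grip_width: 0.0239
gripper_force: 58.8
```

Run:
```python
from h import *
s=r.sense();print(s['ee_pos'],s['tool_rot'],s['grip_width'],s['gripper_force'],s['wrist_force'],s['moment'])
```

```text
[0.55367441 0.31163766 0.17488308] [-3.13259776 -0.00493301 -0.07981612] 0.023865073850695185 58.81174921989441 [0.6509505  6.48854193 3.25763416] [ 1.22221696 -0.2064532  -0.16343567]
```

Call:
apply_moves --moves '[0,0,-6,0,0,0,0,0,-12,0,0,0,0,0,-18,0,0,0,0,0,-24,0,0,0,0,0,-40,0,0,0,0,0,-80,0,0,0,0,0,-120,0,0,0,0,0,-120,0,0,0]'

```text
time_s: 6.75
ee_pos: [0.5551, 0.3088, 0.2997]
tool_rot: [-3.135, -0.011, -0.082]
wrist_force: [0.8, 0.8, -0.8]
grip_width: 0.0237
gripper_force: 60.7
```

Run:
```python
from h import *
s=r.sense();print(s['ee_pos'],s['tool_rot'],s['grip_width'],s['gripper_force'],s['wrist_force'])
im,c=snap("wrist","pics/w3.png")
print(go([.50,-.02,.30],0))
```

```text
[0.55508126 0.30877155 0.29974394] [-3.13508152 -0.01079858 -0.08218813] 0.02368560985603836 60.71111440658569 [ 0.75617276  0.7919884  -0.77489165]
[-27.0, 331.1, -4.7, -0.003, -0.007, -0.082]
```

View pics/w3.png

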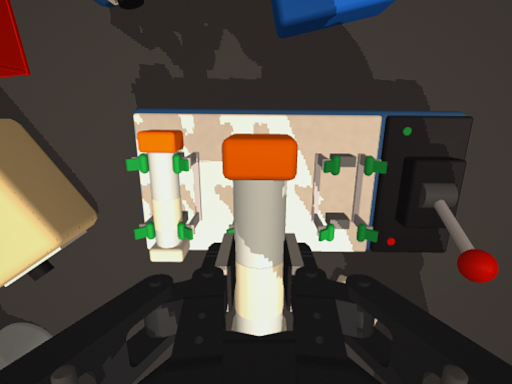

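Call:
apply_moves --moves '[0,45,-10,0,0,0,0,90,-20,0,0,0,0,135,-30,0,0,0,-5,180,-30,0,0,0,-10,225,-30,0,0,-0.04,-15,270,-30,0,0,-0.08,-20,305,-30,0,-0.01,-0.08,-20,305,-30,0,-0.01,-0.08,-20,305,-30,0,-0.01,-0.08]'

```text
time_s: 7.7
ee_pos: [0.5072, 0.0036, 0.3214]
tool_rot: [-3.141, 0.011, -0.004]
wrist_force: [1.0, 0.8, -1.7]
grip_width: 0.0237
gripper_force: 60.7
```

Run:
```python
from h import *
s=r.sense();print(s['ee_pos'],s['tool_rot'],s['grip_width'])
im,c=snap("wrist","pics/w4.png")
O=np.array([.604,-.121,.058]);t=np.radians(20);X=np.array([np.cos(t),0,np.sin(t)]);N=np.array([-np.sin(t),0,np.cos(t)])
P=[O+X*x+[0,y,0]+N*z for x,y,z in [(.075,-.085,0),(.075,.085,0),(.075,0,0),(-.069,-.085,.014),(-.069,.085,.014),(-.069,0,0),(-.075,.085,.014),(-.075,-.085,.014)]]
im=cv2.cvtColor(im,cv2.COLOR_RGB2BGR);im=cv2.resize(im,(800,600),interpolation=cv2.INTER_CUBIC)
for u,v in w2px(c,P): cv2.circle(im,(int((u+.5)*1.5625),int((v+.5)*1.5625)),3,(255,0,255),1)
cv2.imwrite("pics/w4o.png",im);print(w2px(c,P).round(0).tolist())
```

```text
[0.50722002 0.00360038 0.32140116] [-3.14145781  0.01142437 -0.00413547] 0.02365274991602398
[[486.0, -2.0], [301.0, -0.0], [393.0, -1.0], [435.0, 147.0], [292.0, 147.0], [360.0, 142.0], [292.0, 152.0], [434.0, 151.0]]
```

View pics/w4o.png

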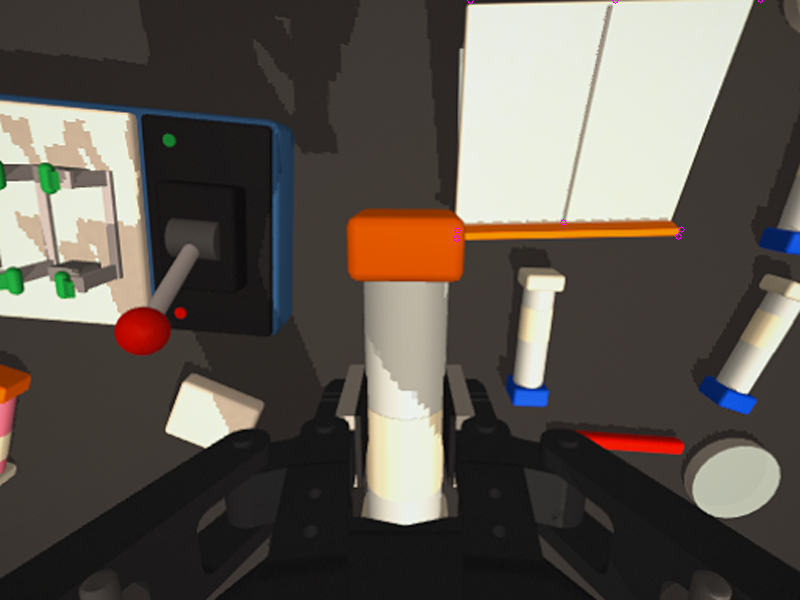

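```bash
cat >> h.py <<'E'
def deck(xd,yd,zd,yaw=.035,O=(.605,-.120,.058)):
    M=(R.from_euler('z',yaw)*R.from_euler('y',-np.radians(20))).as_matrix()
    return np.array(O)+M@[xd,yd,zd]
E
python3 - <<'E'
from h import *
for h in (.10,.0): print(deck(-.006+.001,-.042,.018+.064+h).round(4),go(deck(-.005,-.042,.082+h),.035,.349))
E
```

```text
[ 0.5396 -0.1643  0.2273] [33.3, 169.5, 93.8, 0.005, 0.36, -0.036]
[ 0.5737 -0.1631  0.1333] [68.5, 168.3, 187.4, 0.005, 0.36, -0.036]
```

Call:
apply_moves --moves '[10,45,0,0,0,0,20,90,10,0,0.1,0,30,130,30,0,0.22,-0.036,33,169,60,0.005,0.36,-0.036,33,169,93,0.005,0.36,-0.036,33,169,93,0.005,0.36,-0.036,33,169,93,0.005,0.36,-0.036]'

```text
time_s: 8.45
ee_pos: [0.5408, -0.1619, 0.2288]
tool_rot: [-3.141, -0.35, 0.039]
wrist_force: [0.9, -0.6, -0.3]
grip_width: 0.0238
gripper_force: 60.7
```

Run:
```python
from h import *
s=r.sense();print(s['ee_pos'],s['tool_rot'],s['grip_width'],s['wrist_force'])
im,c=snap("wrist")
M=[deck(x,y,z) for x,y,z in [(.075,-.085,0),(.075,.085,0),(.075,0,0),(-.069,-.085,.014),(-.069,.085,.014),(-.069,0,0),(.06,-.042,0)]]
im=cv2.cvtColor(im,cv2.COLOR_RGB2BGR);im=cv2.resize(im,(800,600),interpolation=cv2.INTER_CUBIC)
for u,v in w2px(c,M): cv2.circle(im,(int((u+.5)*1.5625),int((v+.5)*1.5625)),4,(255,0,255),2)
cv2.imwrite("pics/w5o.png",im)
print(go(deck(-.005,-.042,.082),.035,.349))
```

```text
[ 0.5407775  -0.1618617   0.22876908] [-3.14102198 -0.34978224  0.03852807] 0.02380290508556546 [ 0.92154017 -0.62455722 -0.34550102]
[-3.6, 2.4, 101.9, -0.001, -0.004, 0.004]
```

View pics/w5o.png

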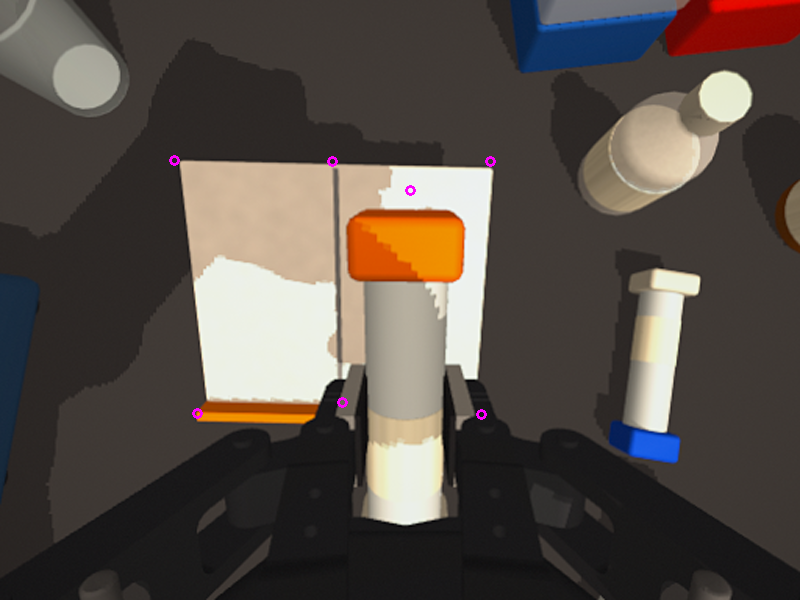

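Call:
apply_moves --moves '[-4,4,40,0,0,0.015,-4,4,75,0,0,0.015,-4,4,92,0,0,0.015,-4,4,98,0,0,0.015,-4,4,101,0,0,0.015,-4,4,101,0,0,0.015,-4,4,101,0,0,0.015]'

```text
time_s: 9.2
ee_pos: [0.5717, -0.1672, 0.1339]
tool_rot: [-3.138, -0.353, 0.02]
wrist_force: [0.7, -0.3, -1.0]
grip_width: 0.0237
gripper_force: 60.7
```

Run:
```python
from h import *
s=r.sense();print(s['ee_pos'],s['tool_rot'],s['wrist_force'],s['moment'])
print(go(deck(-.005,-.042,.080,.022,(.604,-.122,.058)),.022,.349))
```

```text
[ 0.57173613 -0.16721049  0.13394559] [-3.13814025 -0.35261627  0.02004508] [ 0.6698236  -0.28865944 -0.95855312] [0.00135268 0.41031499 0.04198369]
[0.3, -2.5, 2.7, -0.003, -0.004, -0.002]
```

Call:
apply_moves --moves '[0,-2,2,0,0,0,0,-2,4,0,0,0,0,-2,4,0,0,0]'

```text
time_s: 9.5
ee_pos: [0.5724, -0.1656, 0.1313]
tool_rot: [-3.139, -0.351, 0.019]
wrist_force: [-11.1, 0.5, 18.4]
grip_width: 0.0238
gripper_force: 63.1
```

Call:
apply_moves --moves '[0,-2,2,0,0,0,0,-2,2,0,0,0]'

```text
time_s: 9.7
ee_pos: [0.5724, -0.1654, 0.1312]
tool_rot: [-3.141, -0.351, 0.018]
wrist_force: [-21.4, -0.3, 34.9]
grip_width: 0.024
gripper_force: 65.3
```

Call:
apply_moves --moves '[0,0,0,0,0,0,0,0,0,0,0,0,0,0,0,0,0,0,0,0,0,0,0,0]' --jaw 0.4

```text
time_s: 10.1
ee_pos: [0.5728, -0.1629, 0.1264]
tool_rot: [-3.137, -0.35, 0.019]
wrist_force: [0.7, -0.2, 0.4]
grip_width: 0.0601
gripper_force: 0.0
```

Call:
apply_moves --moves '[0,0,-20,0,0,0,0,0,-60,0,0,0,0,0,-100,0,0,0,0,0,-140,0,0,0,0,0,-140,0,0,0]'

```text
time_s: 10.6
ee_pos: [0.5265, -0.1657, 0.2635]
tool_rot: [3.141, -0.359, 0.02]
wrist_force: [1.4, -0.6, -0.2]
grip_width: 0.0599
gripper_force: 0.0
```

Run:
```python
from h import *
s=r.sense();print(s['ee_pos'],s['tool_rot'],s['wrist_force'],s['grip_width'])
im,c=snap("wrist","pics/w6.png")
print(go([.557,.25,.30],-.08),go([.559,.3955,.25],-.08))
```

```text
[ 0.52651315 -0.16570986  0.26352815] [ 3.14140451 -0.35886853  0.01966457] [ 1.41005397 -0.63425344 -0.21730046] 0.05991366502812456
[50.4, -414.7, -22.3, -0.019, -0.355, 0.099] [37.6, -560.0, 26.5, -0.019, -0.355, 0.099]
```

View pics/w6.png

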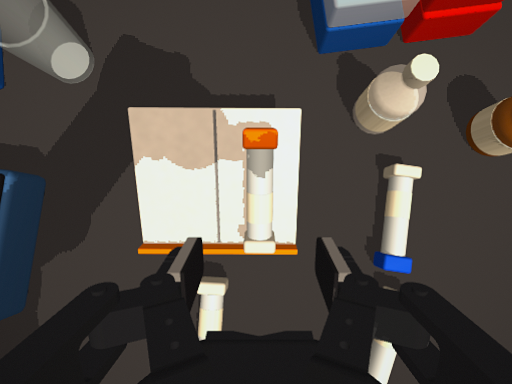

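Call:
apply_moves --moves '[0,-40,-40,0,0,0,10,-90,-50,0,-0.1,0.03,20,-140,-50,-0.01,-0.2,0.06,30,-185,-50,-0.02,-0.355,0.1,35,-230,-50,-0.02,-0.355,0.1,40,-275,-45,-0.02,-0.355,0.1,45,-320,-40,-0.02,-0.355,0.1,50,-365,-35,-0.02,-0.355,0.1,50,-410,-30,-0.02,-0.355,0.1,50,-440,-22,-0.02,-0.355,0.1]'

```text
time_s: 11.65
ee_pos: [0.5538, 0.2803, 0.2959]
tool_rot: [-3.138, 0.008, -0.076]
wrist_force: [0.6, 0.1, 0.0]
grip_width: 0.0596
gripper_force: 0.0
```

Run:
```python
from h import *
s=r.sense();print(s['ee_pos'],s['tool_rot'])
print(go([.559,.3955,.26],-.08),go([.559,.3955,.172],-.08))
```

```text
[0.55383862 0.28034816 0.29590853] [-3.13810993  0.0084124  -0.07616875]
[-3.3, -115.1, 36.3, -0.003, 0.008, 0.004] [-2.6, -114.8, 124.3, -0.003, 0.008, 0.004]
```

Call:
apply_moves --moves '[-3,-45,10,0,0.008,0,-3,-90,20,0,0.008,0,-3,-115,40,0,0.008,0,-3,-115,60,0,0.008,0,-3,-115,60,0,0.008,0,-3,-115,95,0,0.008,0,-3,-115,120,0,0.008,0,-3,-115,122,0,0.008,0,-3,-115,122,0,0.008,0]'

```text
time_s: 12.55
ee_pos: [0.5609, 0.3904, 0.1759]
tool_rot: [-3.141, -0.002, -0.081]
wrist_force: [0.3, -0.2, 0.3]
grip_width: 0.0598
gripper_force: 0.0
```

Call:
apply_moves --moves '[0,0,0,0,0,0,0,0,0,0,0,0,0,0,0,0,0,0,0,0,0,0,0,0,0,0,0,0,0,0]' --jaw -1

```text
time_s: 13.05
ee_pos: [0.5616, 0.3954, 0.1793]
tool_rot: [-3.129, -0.007, -0.08]
wrist_force: [1.8, 6.2, 0.2]
grip_width: 0.0237
gripper_force: 58.9
```

Call:
apply_moves --moves '[0,0,-6,0,0,0,0,0,-12,0,0,0,0,0,-18,0,0,0,0,0,-24,0,0,0,0,0,-40,0,0,0,0,0,-80,0,0,0,0,0,-120,0,0,0,0,0,-120,0,0,0]'

```text
time_s: 13.85
ee_pos: [0.5623, 0.3927, 0.3047]
tool_rot: [-3.132, -0.012, -0.082]
wrist_force: [1.0, 0.8, 0.3]
grip_width: 0.0234
gripper_force: 60.9
```

Run:
```python
from h import *
s=r.sense();print(s['ee_pos'],s['tool_rot'],s['grip_width'])
im,c=snap("wrist","pics/w7.png")
h=cv2.cvtColor(im,cv2.COLOR_RGB2HSV)
m=((h[...,0]>3)&(h[...,0]<16))&(h[...,1]>200)&(h[...,2]>120)
n,_,st,ce=cv2.connectedComponentsWithStats(m.astype(np.uint8))
print([st[i].tolist() for i in range(1,n) if st[i][4]>200])
print(go([.50,0,.33],0))
```

```text
[0.56229424 0.39272694 0.30469683] [-3.13159227 -0.01229241 -0.08159962] 0.023385454986486063
[[224, 140, 71, 45, 3033]]
[-29.2, 395.2, -31.4, -0.006, -0.009, -0.081]
```

Call:
apply_moves --moves '[0,45,-20,0,0,0,0,90,-30,0,0,0,0,135,-30,0,0,0,-5,180,-30,0,0,0,-10,225,-30,0,0,-0.04,-15,270,-30,0,0,-0.08,-20,315,-30,0,-0.01,-0.08,-25,360,-30,0,-0.01,-0.08,-30,400,-30,0,-0.01,-0.08,-30,430,-30,0,-0.01,-0.08]'

```text
time_s: 14.9
ee_pos: [0.4938, -0.039, 0.3248]
tool_rot: [-3.142, 0.01, -0.004]
wrist_force: [1.1, 0.3, -1.2]
grip_width: 0.0238
gripper_force: 60.8
```

Run:
```python
from h import *
s=r.sense();print(s['ee_pos'],s['tool_rot'])
for h in (.08,0):print(go(deck(-.004,.042,.086+h,.022,(.604,-.122,.058)),.022,.349))
```

```text
[ 0.49375977 -0.03900063  0.32476572] [-3.14151305  0.00989082 -0.00422683]
[50.1, 42.1, 111.7, 0.004, 0.359, -0.026]
[78.2, 41.4, 186.6, 0.004, 0.359, -0.026]
```

Call:
apply_moves --moves '[15,20,20,0,0.12,0,30,42,50,0,0.24,-0.02,50,42,90,0.004,0.359,-0.026,50,42,112,0.004,0.359,-0.026,50,42,112,0.004,0.359,-0.026,50,42,112,0.004,0.359,-0.026]'

```text
time_s: 15.5
ee_pos: [0.5447, -0.0772, 0.213]
tool_rot: [-3.14, -0.351, 0.025]
wrist_force: [-0.7, 0.5, 0.1]
grip_width: 0.0238
gripper_force: 60.8
```

Run:
```python
from h import *
s=r.sense();print(s['ee_pos'],s['tool_rot'])
for h in (.02,0):print(go(deck(-.004,.042,.086+h,.022,(.604,-.122,.058)),.022,.349))
```

```text
[ 0.54473843 -0.07720151  0.21299056] [-3.13998175 -0.35064694  0.02521241]
[-2.4, 4.2, 59.6, -0.003, -0.002, 0.003]
[-2.4, 4.3, 79.6, -0.003, -0.002, 0.003]
```

Call:
apply_moves --moves '[-2,4,40,0,0,0,-2,4,65,0,0,0,-2,4,74,0,0,0,-2,4,78,0,0,0,-2,4,80,0,0,0,-2,4,80,0,0,0]'

```text
time_s: 16.1
ee_pos: [0.5714, -0.0805, 0.1384]
tool_rot: [-3.141, -0.354, 0.025]
wrist_force: [0.1, -1.0, -1.2]
grip_width: 0.0237
gripper_force: 60.8
```

Call:
apply_moves --moves '[0,0,2,0,0,0,0,0,2,0,0,0]'

```text
time_s: 16.3
ee_pos: [0.5722, -0.0806, 0.1367]
tool_rot: [-3.141, -0.354, 0.025]
wrist_force: [-1.4, 0.6, 2.2]
grip_width: 0.0232
gripper_force: 61.4
```

Call:
apply_moves --moves '[0,0,1,0,0,0,0,0,1,0,0,0,0,0,1,0,0,0,0,0,1,0,0,0]' --jaw 0.3

```text
time_s: 16.7
ee_pos: [0.5716, -0.0804, 0.1341]
tool_rot: [-3.14, -0.352, 0.025]
wrist_force: [-0.9, 0.5, -1.1]
grip_width: 0.0557
gripper_force: 0.0
```

Call:
apply_moves --moves '[0,0,-20,0,0,0,0,0,-60,0,0,0,0,0,-100,0,0,0,0,0,-140,0,0,0,0,0,-140,0,0,0]'

```text
time_s: 17.2
ee_pos: [0.5252, -0.0823, 0.2711]
tool_rot: [3.139, -0.361, 0.025]
wrist_force: [0.7, -0.0, 1.2]
grip_width: 0.0553
gripper_force: 0.0
```

Run:
```python
from h import *
s=r.sense();print(s['ee_pos'],s['tool_rot'],s['wrist_force'],s['grip_width'])
im,c=snap("wrist");im2,c2=snap("top")
a=cv2.resize(im,(400,300));b=cv2.resize(im2[120:290,250:420],(500,500),interpolation=cv2.INTER_CUBIC)
o=np.zeros((500,800,3),np.uint8);o[:300,:300]=a[:,50:350];o[:,300:]=b
cv2.imwrite("pics/w8.png",cv2.cvtColor(o,cv2.COLOR_RGB2BGR))
```

```text
[ 0.52522487 -0.08227962  0.27109268] [ 3.13904093 -0.36110674  0.02540926] [ 0.65908972 -0.02452899  1.1882092 ] 0.05533297395415688
```

View pics/w8.png

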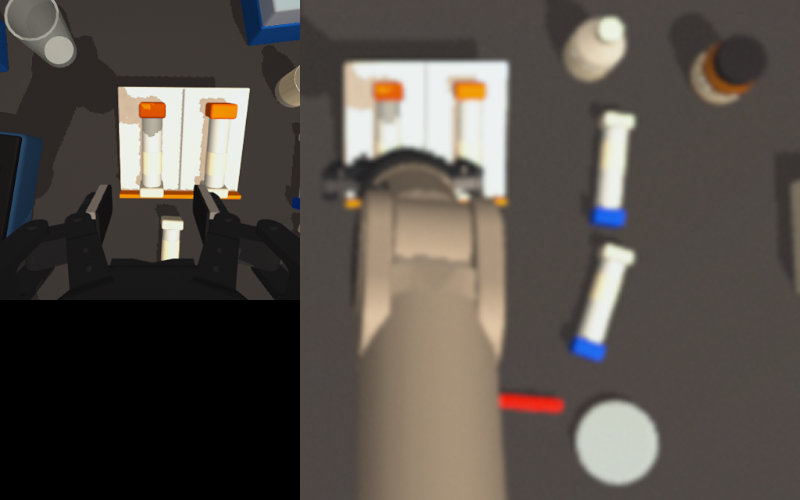

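Both orange tubes lie one to a lane with feet at the lip, caps at (152,110) and (221,110) in the left panel. Two of the blue tubes look unmoved. Now I'll hover over the first blue tube.

```bash
cat >> h.py <<'E'
def blue(n="wrist"):
    "blue caps: centroid of top faces, and the tube's far end white foot via axis search"
    im,c=snap(n);h=cv2.cvtColor(im,cv2.COLOR_RGB2HSV)
    m=((h[...,0]>108)&(h[...,0]<126)&(h[...,1]>170)&(h[...,2]>70)).astype(np.uint8)
    k,_,st,ce=cv2.connectedComponentsWithStats(m)
    return im,c,[(st[i].tolist(),ce[i].round(1).tolist(),px2w(c,[ce[i]],.030)[0].round(4).tolist()) for i in range(1,k) if st[i][4]>(15 if n=="top" else 80)]
E
python3 - <<'E'
from h import *
print(go([.45,-.11,.35],-.03))
print([b for b in blue("top")[2] if b[1][0]>240 and b[1][1]>150])
E
```

```text
[-40.8, 26.0, -104.0, -0.01, -0.353, 0.054]
[([349, 191, 11, 6, 54], [354.0, 193.7], [0.5169, -0.3184, 0.03]), ([342, 235, 12, 7, 54], [347.1, 238.3], [0.3765, -0.2932, 0.03])]
```

Call:
apply_moves --moves '[-15,10,-40,0,-0.1,0.02,-30,20,-80,0,-0.22,0.04,-41,26,-104,-0.01,-0.353,0.054,-41,26,-104,-0.01,-0.353,0.054,-41,26,-104,-0.01,-0.353,0.054,-41,26,-104,-0.01,-0.353,0.054]' --jaw 0.5

```text
time_s: 17.95
ee_pos: [0.4494, -0.1093, 0.3469]
tool_rot: [-3.139, 0.004, -0.028]
wrist_force: [0.6, -0.3, -0.1]
grip_width: 0.0639
gripper_force: 0.0
```

Run:
```python
from h import *
s=r.sense();print(s['ee_pos'],s['tool_rot'])
im,c,b=blue();print(b)
P=[(.4342+x*np.cos(-.028),-.1115+x*np.sin(-.028),.032) for x in (-.054,.052)]
print(w2px(c,P).round(1).tolist())
o=cv2.cvtColor(im,cv2.COLOR_RGB2BGR)
for u,v in w2px(c,P): cv2.circle(o,(int(round(u)),int(round(v))),2,(255,0,255),1)
cv2.imwrite("pics/w9.png",cv2.resize(o[60:300,150:400],None,fx=2.4,fy=2.4))
```

```text
[ 0.44936247 -0.10927629  0.34687706] [-3.13904397  0.00389122 -0.02788844]
[([400, 99, 36, 16, 491], [417.5, 106.5], [0.5197, -0.3142, 0.03]), ([372, 198, 31, 21, 354], [386.8, 209.1], [0.3809, -0.2889, 0.03]), ([250, 201, 22, 17, 265], [260.3, 210.3], [0.384, -0.1088, 0.03])]
[[261.2, 213.2], [261.4, 137.7]]
```

View pics/w9.png

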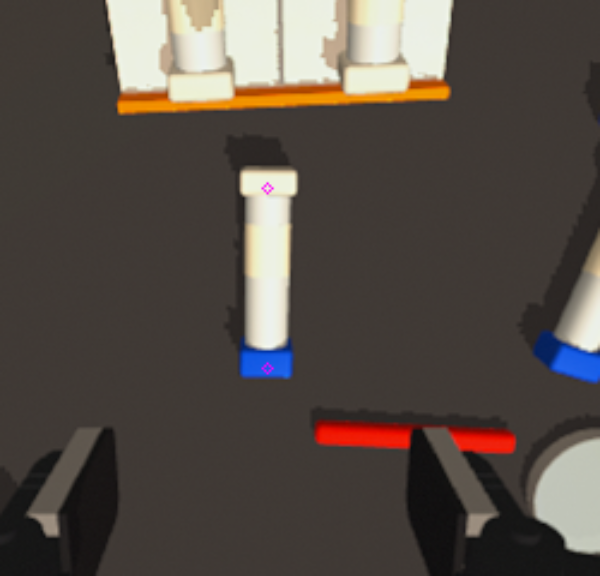

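Run:
```python
from h import *
print(go([.436,-.111,.081],-.028))
```

```text
[-12.1, 2.7, 266.1, -0.002, 0.004, 0.0]
```

Call:
apply_moves --moves '[-6,3,45,0,0.004,0,-12,3,90,0,0.004,0,-12,3,135,0,0.004,0,-12,3,180,0,0.004,0,-12,3,220,0,0.004,0,-12,3,250,0,0.004,0,-12,3,264,0,0.004,0,-12,3,264,0,0.004,0,-12,3,264,0,0.004,0]'

```text
time_s: 18.9
ee_pos: [0.4372, -0.1118, 0.0849]
tool_rot: [-3.14, -0.002, -0.028]
wrist_force: [-0.1, 0.1, -0.0]
grip_width: 0.0641
gripper_force: 0.0
```

Call:
apply_moves --moves '[0,0,0,0,0,0,0,0,0,0,0,0,0,0,0,0,0,0,0,0,0,0,0,0,0,0,0,0,0,0]' --jaw -1 --newtons 80

```text
time_s: 19.4
ee_pos: [0.4381, -0.1124, 0.0865]
tool_rot: [-3.141, -0.004, -0.03]
wrist_force: [-1.7, 0.8, 8.8]
grip_width: 0.0229
gripper_force: 78.1
```

Call:
apply_moves --moves '[0,0,-20,0,0,0,0,0,-50,0,0,0,0,0,-100,0,0,0,0,0,-150,0,0,0,0,0,-200,0,0,0,0,0,-240,0,0,0,0,0,-240,0,0,0]'

```text
time_s: 20.1
ee_pos: [0.4397, -0.1127, 0.3314]
tool_rot: [3.138, -0.015, -0.029]
wrist_force: [0.3, -0.0, -1.9]
grip_width: 0.0226
gripper_force: 79.0
```

Run:
```python
from h import *
s=r.sense();print(s['ee_pos'],s['tool_rot'],s['grip_width'],s['gripper_force'])
print(go([.545,.10,.33],-.08),go([.546,.228,.33],-.08))
```

```text
[ 0.43972118 -0.11267167  0.33143208] [ 3.13807509 -0.01492034 -0.02929162] 0.02257242113593676 78.98392081260681
[99.0, -215.7, 2.2, 0.003, -0.015, 0.051] [96.2, -343.6, 1.7, 0.003, -0.015, 0.051]
```

Call:
apply_moves --moves '[20,-40,0,0,0,0,40,-80,0,0,0,0,60,-120,0,0,0,0,80,-160,0,0,0,0,96,-200,0,0,-0.015,0.03,100,-245,0,0,-0.015,0.05,100,-290,0,0,-0.015,0.05,100,-335,0,0,-0.015,0.05,100,-380,0,0,-0.015,0.05,100,-425,0,0,-0.015,0.05]'

```text
time_s: 21.1
ee_pos: [0.5486, 0.3108, 0.3247]
tool_rot: [3.141, 0.013, -0.079]
wrist_force: [1.2, -0.5, -0.8]
grip_width: 0.0228
gripper_force: 78.9
```

Run:
```python
from h import *
s=r.sense();print(s['ee_pos'],s['tool_rot'],s['grip_width'])
im,c=snap("wrist","pics/w10.png")
g=im.mean(2)[100:240,248:270].mean(1);print(g.round().astype(int).tolist())
print(go([.5616,.3955,.235],-.08))
```

```text
[0.54861972 0.31075251 0.32469552] [ 3.141123    0.01348892 -0.07917243] 0.022766276228237698
[71, 76, 169, 217, 233, 236, 235, 235, 235, 233, 223, 215, 210, 208, 208, 206, 205, 205, 204, 205, 206, 206, 205, 204, 202, 201, 195, 197, 200, 198, 198, 198, 198, 196, 197, 198, 202, 207, 165, 103, 105, 107, 109, 110, 110, 111, 126, 149, 165, 171, 174, 177, 180, 183, 183, 183, 182, 182, 181, 181, 180, 180, 179, 179, 178, 178, 177, 177, 176, 176, 175, 174, 166, 155, 145, 131, 136, 166, 178, 176, 176, 176, 176, 176, 176, 176, 176, 176, 176, 176, 176, 176, 176, 176, 176, 176, 176, 176, 176, 176, 176, 176, 176, 175, 176, 176, 175, 175, 175, 175, 174, 173, 186, 193, 192, 192, 192, 192, 192, 192, 192, 192, 192, 192, 192, 192, 192, 192, 192, 192, 192, 192, 192, 192, 192, 192, 192, 196, 202, 207]
[12.2, -74.8, 90.6, -0.01, 0.015, 0.012]
```

Call:
apply_moves --moves '[6,-35,10,0,0.015,0.01,12,-75,30,0,0.015,0.01,12,-75,70,0,0.015,0.01,12,-75,90,0,0.015,0.01,12,-75,90,0,0.015,0.01,12,-75,90,0,0.015,0.01]'

```text
time_s: 21.75
ee_pos: [0.5659, 0.3831, 0.2356]
tool_rot: [-3.141, -0.002, -0.089]
wrist_force: [0.1, 1.2, -0.4]
grip_width: 0.0224
gripper_force: 79.1
```

Run:
```python
from h import *
s=r.sense();print(s['ee_pos'],s['tool_rot'],s['wrist_force'])
print(go([.562,.3955,.203],-.08),go([.562,.3955,.1815],-.08))
```

```text
[0.56590541 0.38305313 0.23555108] [-3.14122853e+00 -1.94070950e-03 -8.92609382e-02] [ 0.13489394  1.19814361 -0.40822247]
[-5.1, -12.0, 32.5, -0.0, -0.002, -0.009] [-5.1, -12.0, 54.0, -0.0, -0.002, -0.009]
```

Call:
apply_moves --moves '[-5,-12,10,0,0,-0.008,-5,-12,20,0,0,-0.008,-5,-12,29,0,0,-0.008,-5,-12,29,0,0,-0.008,-5,-12,29,0,0,-0.008]'

```text
time_s: 22.25
ee_pos: [0.5622, 0.3954, 0.2064]
tool_rot: [-3.142, -0.002, -0.081]
wrist_force: [-0.2, 0.4, -1.4]
grip_width: 0.0224
gripper_force: 79.2
```

Run:
```python
from h import *
s=r.sense();print(s['ee_pos'],s['tool_rot'],s['wrist_force'])
print(go([.562,.3955,.1815],-.08))
```

```text
[0.56216035 0.3954488  0.20637415] [-3.14152025e+00 -2.23575601e-03 -8.13896520e-02] [-0.22435115  0.42233849 -1.36570468]
[-0.2, -0.0, 24.9, -0.0, -0.002, -0.001]
```

Call:
apply_moves --moves '[0,0,5,0,0,0,0,0,10,0,0,0,0,0,15,0,0,0,0,0,19,0,0,0,0,0,19,0,0,0]'

```text
time_s: 22.75
ee_pos: [0.5633, 0.3975, 0.1913]
tool_rot: [-3.137, -0.007, -0.082]
wrist_force: [-0.5, -0.2, 11.0]
grip_width: 0.0225
gripper_force: 80.7
```

Call:
apply_moves --moves '[0,0,3,0,0,0,0,0,6,0,0,0,0,0,6,0,0,0]'

```text
time_s: 23.05
ee_pos: [0.563, 0.3969, 0.1824]
tool_rot: [-3.137, -0.005, -0.081]
wrist_force: [2.9, 4.0, -1.2]
grip_width: 0.023
gripper_force: 79.3
```

Call:
apply_moves --moves '[0,0,1,0,0,0,0,0,2,0,0,0,0,0,2,0,0,0]'

```text
time_s: 23.35
ee_pos: [0.5627, 0.3972, 0.1815]
tool_rot: [-3.138, -0.005, -0.081]
wrist_force: [1.6, 2.9, 7.1]
grip_width: 0.023
gripper_force: 79.9
```

Call:
apply_moves --moves '[0,0,-2,0,0,0,0,0,-2,0,0,0,0,0,-2,0,0,0,0,0,-2,0,0,0]' --jaw 0.5

```text
time_s: 23.75
ee_pos: [0.5617, 0.3952, 0.1809]
tool_rot: [3.141, -0.001, -0.081]
wrist_force: [-0.3, 0.7, 0.3]
grip_width: 0.0643
gripper_force: 0.0
```

Call:
apply_moves --moves '[0,0,-40,0,0,0,0,0,-80,0,0,0,0,0,-120,0,0,0,0,40,-150,0,0,0,0,90,-150,0,0,0,0,135,-150,0,0,0,0,180,-150,0,0,0,0,225,-150,0,0,0,0,270,-150,0,0,0,0,315,-150,0,0,0]'

```text
time_s: 24.75
ee_pos: [0.5354, 0.0798, 0.3313]
tool_rot: [3.142, -0.002, -0.081]
wrist_force: [0.8, -0.0, -0.2]
grip_width: 0.064
gripper_force: 0.0
```

Run:
```python
from h import *
s=r.sense();print(s['ee_pos'],s['tool_rot'],s['grip_width'])
print(go([.45,-.30,.33],-.3))
im,c,b=blue("top");print([x for x in b if x[1][1]>150])
```

```text
[0.53542716 0.07981684 0.33129576] [ 3.14158049e+00 -1.91238255e-03 -8.09871608e-02] 0.06399577135324304
[-54.4, 385.5, 1.2, -0.0, -0.002, 0.219]
[([111, 191, 12, 5, 45], [117.0, 192.7], [0.5168, 0.4346, 0.03]), ([349, 191, 11, 6, 54], [354.0, 193.7], [0.5169, -0.3184, 0.03]), ([342, 235, 12, 7, 54], [347.1, 238.3], [0.3765, -0.2932, 0.03])]
```

Call:
apply_moves --moves '[-6,45,0,0,0,0,-12,90,0,0,0,0,-18,135,0,0,0,0,-24,180,0,0,0,0,-30,225,0,0,0,0.1,-36,270,0,0,0,0.22,-42,315,0,0,0,0.22,-48,360,0,0,0,0.22,-54,385,0,0,0,0.22,-54,385,0,0,0,0.22]'

```text
time_s: 25.8
ee_pos: [0.4487, -0.3023, 0.3304]
tool_rot: [3.141, -0.0, -0.309]
wrist_force: [-0.5, -0.3, -0.1]
grip_width: 0.064
gripper_force: 0.0
```

```bash
cat >> h.py <<'E'
def tube(im,c,cap,yaw0):
    "refine centre and axis yaw (cap towards -x) of a bench tube from its cap px estimate: match white foot + body by silhouette"
    from scipy.optimize import minimize
    h=cv2.cvtColor(im,cv2.COLOR_RGB2HSV)
    bright=((h[...,2]>110)|((h[...,0]>108)&(h[...,0]<126)&(h[...,1]>150))).astype(np.float32)
    f=cv2.GaussianBlur(bright,(0,0),2)
    def pts(x,y,a,inset):
        L=np.linspace(-.063+inset,.059-inset,30);q=[]
        for w in np.linspace(-.013+inset,.013-inset,7): q+= [(x+l*np.cos(a)-w*np.sin(a),y+l*np.sin(a)+w*np.cos(a),.027) for l in L]
        return w2px(c,q)
    def val(P): return cv2.remap(f,P[:,0].astype(np.float32)[None],P[:,1].astype(np.float32)[None],cv2.INTER_LINEAR).mean()
    g=lambda p:-val(pts(*p,0))
    x0=np.array([cap[0]+.054*np.cos(yaw0),cap[1]+.054*np.sin(yaw0),yaw0])
    s=minimize(g,x0,method='Nelder-Mead',options=dict(initial_simplex=x0+np.array([[0,0,0],[.006,0,0],[0,.006,0],[0,0,.1]])))
    return s.x.round(4),s.fun
E
python3 - <<'E'
from h import *
s=r.sense();print(s['ee_pos'],s['tool_rot'])
im,c,b=blue();print(b)
for q in b:
    if abs(q[2][0]-.38)<.06 and q[2][1]<-.2: print(tube(im,c,q[2],-.31))
P=[(.4267+x*np.cos(-.31),-.3118+x*np.sin(-.31),.032) for x in (-.054,.052)]
o=cv2.cvtColor(im,cv2.COLOR_RGB2BGR)
for u,v in w2px(c,P): cv2.circle(o,(int(round(u)),int(round(v))),2,(255,0,255),1)
cv2.imwrite("pics/w11.png",cv2.resize(o[60:300,150:400],None,fx=2.4,fy=2.4))
E
```

```text
[ 0.44873068 -0.30227418  0.33035801] [ 3.14103181e+00 -3.44763990e-04 -3.09279765e-01]
[([242, 101, 27, 19, 372], [254.9, 110.3], [0.5196, -0.3202, 0.03]), ([258, 207, 23, 18, 292], [268.8, 217.6], [0.3789, -0.2947, 0.03])]
(array([ 0.4286, -0.3119, -0.3266]), np.float64(-0.8437429070472717))
```

View pics/w11.png

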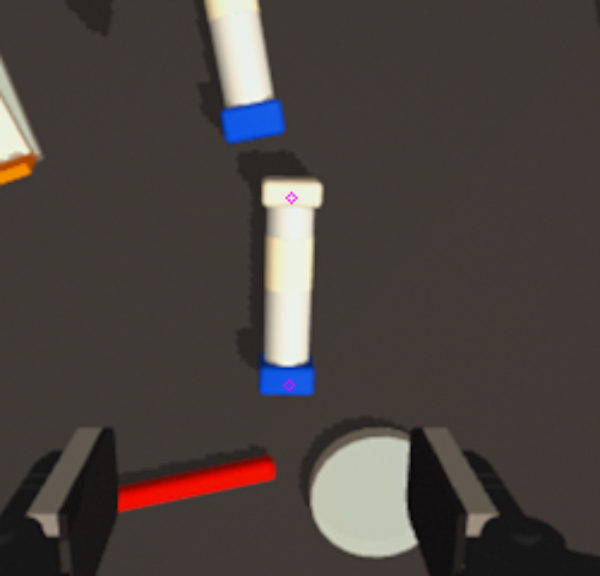

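Run:
```python
from h import *
print(go([.4295,-.3122,.081],-.32))
```

```text
[-15.9, 18.9, 249.5, -0.001, -0.001, 0.015]
```

Call:
apply_moves --moves '[-8,10,45,0,0,0.015,-16,18,90,0,0,0.015,-16,18,135,0,0,0.015,-16,18,180,0,0,0.015,-16,18,215,0,0,0.015,-16,18,240,0,0,0.015,-16,18,249,0,0,0.015,-16,18,249,0,0,0.015,-16,18,249,0,0,0.015]'

```text
time_s: 26.75
ee_pos: [0.4325, -0.3097, 0.0832]
tool_rot: [-3.141, -0.004, -0.315]
wrist_force: [0.4, -0.8, 0.1]
grip_width: 0.0642
gripper_force: 0.0
```

Call:
apply_moves --moves '[0,0,0,0,0,0,0,0,0,0,0,0,0,0,0,0,0,0,0,0,0,0,0,0,0,0,0,0,0,0]' --jaw -1

```text
time_s: 27.25
ee_pos: [0.4318, -0.3105, 0.0836]
tool_rot: [-3.141, -0.004, -0.316]
wrist_force: [-1.7, -0.1, 8.4]
grip_width: 0.0232
gripper_force: 78.2
```

Call:
apply_moves --moves '[0,0,-20,0,0,0,0,0,-50,0,0,0,0,0,-100,0,0,0,0,0,-150,0,0,0,0,0,-200,0,0,0,0,0,-240,0,0,0,0,0,-240,0,0,0]'

```text
time_s: 27.95
ee_pos: [0.4333, -0.3112, 0.3289]
tool_rot: [3.138, -0.015, -0.316]
wrist_force: [-0.5, 0.1, -1.4]
grip_width: 0.0231
gripper_force: 78.7
```

Run:
```python
from h import *
s=r.sense();print(s['ee_pos'],s['tool_rot'],s['grip_width'],s['gripper_force'])
print(go([.52,.05,.33],-.08),go([.555,.312,.33],-.08))
im,c=snap("wrist")
g=im.mean(2)[135:185,248:270].mean(1);print(g.round().astype(int).tolist())
```

```text
[ 0.43326734 -0.31120981  0.32890012] [ 3.13833017 -0.01460922 -0.31630861] 0.023115627281136333 78.73387455940247
[-29.9, -370.3, -2.7, 0.005, -0.014, -0.236] [-78.1, -630.1, -4.3, 0.005, -0.014, -0.236]
[58, 58, 59, 59, 58, 58, 56, 83, 106, 111, 111, 112, 112, 114, 139, 172, 196, 209, 216, 222, 228, 232, 233, 232, 232, 228, 220, 215, 215, 211, 204, 200, 199, 197, 196, 195, 193, 192, 192, 190, 185, 176, 162, 145, 122, 155, 177, 176, 175, 175]
```

Call:
apply_moves --moves '[-3,-40,-2,0,0,0,-6,-80,-2,0,0,0,-9,-125,-2,0,0,0,-12,-170,-2,0,0,0,-16,-215,-2,0,-0.014,-0.1,-20,-260,-2,0,-0.014,-0.236,-28,-305,-2,0,-0.014,-0.236,-36,-350,-2,0,-0.014,-0.236,-44,-395,-2,0,-0.014,-0.236,-50,-440,-2,0,-0.014,-0.236]'

```text
time_s: 29.0
ee_pos: [0.5187, 0.1251, 0.3226]
tool_rot: [-3.141, 0.014, -0.08]
wrist_force: [0.2, 0.5, -0.7]
grip_width: 0.0229
gripper_force: 78.8
```

Run:
```python
from h import *
s=r.sense();print(s['ee_pos'],s['tool_rot'],s['grip_width'])
print(go([.5555,.312,.33],-.08),go([.5555,.312,.235],-.08))
```

```text
[0.51868019 0.12506296 0.32264077] [-3.14062921  0.01444055 -0.07997794] 0.022919243011569043
[21.7, -189.3, -7.5, -0.001, 0.014, 0.0] [23.0, -189.2, 87.5, -0.001, 0.014, 0.0]
```

Call:
apply_moves --moves '[6,-45,0,0,0.014,0,12,-90,0,0,0.014,0,18,-135,10,0,0.014,0,22,-175,25,0,0.014,0,23,-189,60,0,0.014,0,23,-189,87,0,0.014,0,23,-189,87,0,0.014,0,23,-189,87,0,0.014,0]'

```text
time_s: 29.8
ee_pos: [0.5565, 0.3098, 0.2364]
tool_rot: [-3.141, -0.0, -0.08]
wrist_force: [1.1, 1.3, -1.0]
grip_width: 0.023
gripper_force: 78.9
```

Run:
```python
from h import *
s=r.sense();print(s['ee_pos'],s['tool_rot'],s['wrist_force'])
print(go([.5555,.312,.203],-.08))
```

```text
[0.55649007 0.30977377 0.23643464] [-3.14097975e+00 -2.06410101e-04 -8.02345592e-02] [ 1.07042554  1.30554939 -1.03267361]
[-1.2, -2.1, 33.4, -0.001, -0.0, -0.0]
```

Call:
apply_moves --moves '[-1,-2,15,0,0,0,-1,-2,33,0,0,0,-1,-2,33,0,0,0,-1,-2,38,0,0,0,-1,-2,43,0,0,0,-1,-2,48,0,0,0,-1,-2,52,0,0,0,-1,-2,52,0,0,0]'

```text
time_s: 30.6
ee_pos: [0.5575, 0.3132, 0.1882]
tool_rot: [-3.138, -0.006, -0.082]
wrist_force: [-0.8, -2.6, 7.4]
grip_width: 0.0234
gripper_force: 79.9
```

Call:
apply_moves --moves '[0,0,3,0,0,0,0,0,5,0,0,0,0,0,5,0,0,0]'

```text
time_s: 30.9
ee_pos: [0.5576, 0.3128, 0.182]
tool_rot: [-3.138, -0.006, -0.082]
wrist_force: [2.5, -0.8, 2.4]
grip_width: 0.0228
gripper_force: 79.5
```

Call:
apply_moves --moves '[0,0,1,0,0,0,0,0,2,0,0,0,0,0,2,0,0,0]'

```text
time_s: 31.2
ee_pos: [0.5568, 0.3127, 0.1785]
tool_rot: [-3.139, -0.004, -0.08]
wrist_force: [3.2, -0.2, 0.4]
grip_width: 0.0231
gripper_force: 79.3
```

Call:
apply_moves --moves '[0,0,1,0,0,0,0,0,2,0,0,0,0,0,2,0,0,0]'

```text
time_s: 31.5
ee_pos: [0.5568, 0.3129, 0.1785]
tool_rot: [-3.14, -0.004, -0.08]
wrist_force: [0.9, -3.1, 10.0]
grip_width: 0.0231
gripper_force: 80.1
```

Call:
apply_moves --moves '[0,0,-2,0,0,0,0,0,-2,0,0,0,0,0,-2,0,0,0,0,0,-2,0,0,0]' --jaw 0.5

```text
time_s: 31.9
ee_pos: [0.5556, 0.3129, 0.1781]
tool_rot: [-3.14, -0.001, -0.079]
wrist_force: [0.6, 0.8, -0.5]
grip_width: 0.0643
gripper_force: 0.0
```

Call:
apply_moves --moves '[0,0,-40,0,0,0,0,0,-80,0,0,0,0,0,-120,0,0,0,0,40,-150,0,0,0,0,90,-150,0,0,0,0,135,-150,0,0,0,0,180,-150,0,0,0,0,225,-150,0,0,0,0,270,-150,0,0,0,0,315,-150,0,0,0]'

```text
time_s: 32.9
ee_pos: [0.53, -0.0031, 0.3278]
tool_rot: [-3.139, -0.002, -0.079]
wrist_force: [1.3, -0.4, -0.0]
grip_width: 0.064
gripper_force: 0.0
```

Run:
```python
from h import *
s=r.sense();print(s['ee_pos'],s['tool_rot'],s['grip_width'])
print(go([.59,-.32,.33],-.12))
im,c,b=blue("top");print([x for x in b if x[1][1]>150])
```

```text
[ 0.52995386 -0.00309955  0.32778433] [-3.13948314e+00 -2.40919534e-03 -7.94791681e-02] 0.06395648047526314
[85.0, 311.1, -2.7, -0.002, -0.002, 0.041]
[([112, 191, 11, 5, 44], [117.1, 192.7], [0.5168, 0.4342, 0.03]), ([349, 191, 11, 6, 54], [354.0, 193.7], [0.5169, -0.3184, 0.03]), ([141, 193, 10, 5, 37], [145.1, 195.2], [0.5093, 0.3446, 0.03])]
```

Call:
apply_moves --moves '[12,45,0,0,0,0,24,90,0,0,0,0,36,135,0,0,0,0,48,180,0,0,0,0,60,225,0,0,0,0.02,72,270,0,0,0,0.04,85,311,0,0,0,0.04,85,311,0,0,0,0.04,85,311,0,0,0,0.04]'

```text
time_s: 33.85
ee_pos: [0.5903, -0.319, 0.3263]
tool_rot: [-3.138, -0.001, -0.122]
wrist_force: [0.2, 0.8, -1.1]
grip_width: 0.0642
gripper_force: 0.0
```

Run:
```python
from h import *
s=r.sense();print(s['ee_pos'],s['tool_rot'])
im,c,b=blue();print(b)
for q in b:
    if abs(q[2][0]-.52)<.06 and abs(q[2][1]+.32)<.07:
        x,f=tube(im,c,q[2],-.12);print(x,f);print(go([x[0]+.002,x[1]-.0002,.081],x[2]))
```

```text
[ 0.59031906 -0.31896498  0.32628654] [-3.13756471e+00 -1.07869837e-03 -1.21906474e-01]
[([256, 209, 23, 17, 297], [266.8, 218.9], [0.5208, -0.3203, 0.03])]
[ 0.5732 -0.3269 -0.1268] -0.8476423025131226
[-14.6, 12.8, 245.7, -0.004, -0.002, 0.008]
```

Call:
apply_moves --moves '[-8,7,45,0,0,0.008,-15,13,90,0,0,0.008,-15,13,135,0,0,0.008,-15,13,180,0,0,0.008,-15,13,215,0,0,0.008,-15,13,238,0,0,0.008,-15,13,245,0,0,0.008,-15,13,245,0,0,0.008,-15,13,245,0,0,0.008]'

```text
time_s: 34.8
ee_pos: [0.5761, -0.3284, 0.0842]
tool_rot: [-3.14, -0.005, -0.127]
wrist_force: [0.6, -2.0, 1.0]
grip_width: 0.0639
gripper_force: 0.0
```

Call:
apply_moves --moves '[0,0,0,0,0,0,0,0,0,0,0,0,0,0,0,0,0,0,0,0,0,0,0,0,0,0,0,0,0,0]' --jaw -1

```text
time_s: 35.3
ee_pos: [0.5754, -0.3292, 0.084]
tool_rot: [-3.14, -0.004, -0.128]
wrist_force: [-1.2, 0.7, 5.5]
grip_width: 0.0228
gripper_force: 78.6
```

Call:
apply_moves --moves '[0,0,-20,0,0,0,0,0,-50,0,0,0,0,0,-100,0,0,0,0,0,-150,0,0,0,0,0,-200,0,0,0,0,0,-240,0,0,0,0,0,-240,0,0,0]'

```text
time_s: 36.0
ee_pos: [0.5769, -0.33, 0.3302]
tool_rot: [3.139, -0.015, -0.128]
wrist_force: [0.9, -0.0, -0.8]
grip_width: 0.0228
gripper_force: 78.6
```

Run:
```python
from h import *
s=r.sense();print(s['ee_pos'],s['tool_rot'],s['grip_width'],s['gripper_force'])
print(go([.549,.05,.33],-.08),go([.549,.2285,.33],-.08))
im,c=snap("wrist")
g=im.mean(2)[135:185,248:270].mean(1);print(g.round().astype(int).tolist())
```

```text
[ 0.57687251 -0.32997276  0.33023245] [ 3.13938816 -0.01505531 -0.12835056] 0.022785425438713376 78.5958731174469
[-76.3, -373.3, -1.7, 0.003, -0.015, -0.048] [-99.1, -550.3, -2.5, 0.003, -0.015, -0.048]
[60, 59, 60, 60, 60, 59, 56, 93, 110, 110, 111, 112, 111, 118, 135, 158, 169, 171, 174, 177, 181, 182, 182, 182, 181, 181, 181, 180, 180, 179, 179, 178, 178, 177, 177, 176, 175, 175, 174, 173, 165, 154, 144, 133, 125, 159, 178, 176, 176, 176]
```

Call:
apply_moves --moves '[-8,-40,-2,0,0,0,-16,-80,-2,0,0,0,-24,-125,-2,0,0,0,-32,-170,-2,0,0,0,-40,-215,-2,0,-0.014,-0.03,-50,-260,-2,0,-0.015,-0.048,-60,-305,-2,0,-0.015,-0.048,-70,-350,-2,0,-0.015,-0.048,-80,-395,-2,0,-0.015,-0.048,-85,-440,-2,0,-0.015,-0.048]'

```text
time_s: 37.05
ee_pos: [0.5443, 0.1191, 0.3237]
tool_rot: [-3.141, 0.015, -0.08]
wrist_force: [1.6, -0.4, -0.4]
grip_width: 0.023
gripper_force: 78.6
```

Run:
```python
from h import *
s=r.sense();print(s['ee_pos'],s['tool_rot'],s['grip_width'])
print(go([.549,.2285,.235],-.08))
```

```text
[0.54433939 0.11912035 0.32366337] [-3.1405261   0.01504871 -0.07996256] 0.02304544488844657
[-2.8, -109.3, 88.8, -0.001, 0.015, 0.0]
```

Call:
apply_moves --moves '[0,-40,0,0,0.015,0,0,-80,0,0,0.015,0,-3,-109,30,0,0.015,0,-3,-109,70,0,0.015,0,-3,-109,88,0,0.015,0,-3,-109,88,0,0.015,0,-3,-109,88,0,0.015,0]'

```text
time_s: 37.75
ee_pos: [0.5503, 0.2268, 0.2369]
tool_rot: [-3.139, -0.001, -0.08]
wrist_force: [-0.7, -0.2, -0.2]
grip_width: 0.0231
gripper_force: 78.7
```

Run:
```python
from h import *
s=r.sense();print(s['ee_pos'],s['tool_rot'],s['wrist_force'])
print(go([.549,.2285,.203],-.08))
```

```text
[0.55032298 0.22675956 0.23690658] [-3.13934217e+00 -1.00958327e-03 -8.01093209e-02] [-0.67597744 -0.24745978 -0.24533539]
[-1.5, -1.6, 33.9, -0.002, -0.001, -0.0]
```

Call:
apply_moves --moves '[-1,-2,15,0,0,0,-1,-2,33,0,0,0,-1,-2,33,0,0,0,-1,-2,38,0,0,0,-1,-2,43,0,0,0,-1,-2,48,0,0,0,-1,-2,53,0,0,0,-1,-2,53,0,0,0]'

```text
time_s: 38.55
ee_pos: [0.5513, 0.2287, 0.1866]
tool_rot: [-3.14, -0.006, -0.082]
wrist_force: [-1.1, -2.8, 6.6]
grip_width: 0.0229
gripper_force: 79.3
```

Call:
apply_moves --moves '[0,0,3,0,0,0,0,0,6,0,0,0,0,0,6,0,0,0]'

```text
time_s: 38.85
ee_pos: [0.5507, 0.2283, 0.1789]
tool_rot: [-3.14, -0.004, -0.082]
wrist_force: [0.5, -2.2, 1.2]
grip_width: 0.0233
gripper_force: 78.9
```

Call:
apply_moves --moves '[0,0,1,0,0,0,0,0,2,0,0,0,0,0,2,0,0,0]'

```text
time_s: 39.15
ee_pos: [0.5507, 0.2284, 0.1788]
tool_rot: [-3.141, -0.004, -0.081]
wrist_force: [-3.6, -5.3, 12.9]
grip_width: 0.0231
gripper_force: 80.1
```

Call:
apply_moves --moves '[0,0,-2,0,0,0,0,0,-2,0,0,0,0,0,-2,0,0,0,0,0,-2,0,0,0]' --jaw 0.5

```text
time_s: 39.55
ee_pos: [0.5497, 0.2297, 0.1783]
tool_rot: [-3.138, -0.002, -0.079]
wrist_force: [0.2, -0.1, 0.2]
grip_width: 0.0641
gripper_force: 0.0
```

Call:
apply_moves --moves '[0,0,-40,0,0,0,0,0,-80,0,0,0,0,0,-125,0,0,0,0,0,-150,0,0,0,-40,30,-150,0,0,0,-80,50,-150,0,0,0,-110,75,-150,0,0,0,-110,75,-150,0,0,0,-110,75,-150,0,0,0]'

```text
time_s: 40.45
ee_pos: [0.4338, 0.1626, 0.3283]
tool_rot: [-3.14, -0.004, -0.081]
wrist_force: [0.2, -0.4, 0.4]
grip_width: 0.0641
gripper_force: 0.0
```

Run:
```python
from h import *
s=r.sense();print(s['ee_pos'],s['tool_rot'],s['grip_width'])
print(go([.441,.1455,.236],-.08))
im,c,b=blue("top");print([x for x in b if x[1][1]>150])
o=cv2.resize(im[140:220,95:345],None,fx=3.2,fy=3.2,interpolation=cv2.INTER_CUBIC)
w=cv2.resize(snap("wrist")[0],None,fx=.8,fy=.8)
f=np.zeros((256+307,800,3),np.uint8);f[:256]=o;f[256:,:410]=w;cv2.imwrite("pics/w12.png",cv2.cvtColor(f,cv2.COLOR_RGB2BGR))
```

```text
[0.43376305 0.16264013 0.3283296 ] [-3.13974027 -0.00443697 -0.08071309] 0.06408773833591187
[8.2, 16.7, 92.3, -0.002, -0.004, -0.001]
[]
```

View pics/w12.png

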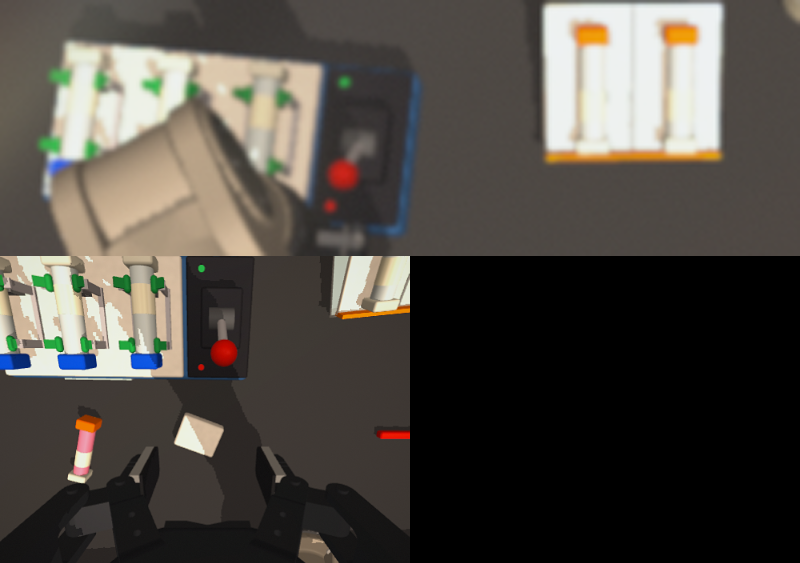

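All three blue tubes are in holders with caps at about (10,360), (77,360) and (146,360). The orange tubes are on the stand and the lever is OFF at (223,352). Now I'll switch it on.

Call:
apply_moves --moves '[8,17,0,0,0,0,8,17,30,0,0,0,8,17,60,0,0,0,8,17,91,0,0,0,8,17,91,0,0,0,30,17,91,0,0,0,50,17,91,0,0,0,70,17,91,0,0,0,85,17,91,0,0,0,95,17,91,0,0,0]' --jaw -1

```text
time_s: 41.55
ee_pos: [0.5296, 0.1394, 0.2385]
tool_rot: [-3.137, -0.004, -0.08]
wrist_force: [-0.6, 0.1, 0.9]
grip_width: 0.0
gripper_force: 0.4
```

Call:
apply_moves --moves '[6,0,0,0,0,0,12,0,0,0,0,0,16,0,0,0,0,0,19,0,0,0,0,0,19,0,0,0,0,0]'

```text
time_s: 42.05
ee_pos: [0.5465, 0.137, 0.2373]
tool_rot: [-3.139, -0.003, -0.08]
wrist_force: [-0.6, 0.2, 0.6]
grip_width: -0.0004
gripper_force: 0.0
```

Not at the stop yet, so I'll continue gently.

Call:
apply_moves --moves '[3,0,0,0,0,0,5,0,0,0,0,0,5,0,0,0,0,0]'

```text
time_s: 42.35
ee_pos: [0.5511, 0.1366, 0.2372]
tool_rot: [-3.139, -0.002, -0.08]
wrist_force: [-1.2, -0.2, 0.4]
grip_width: -0.0002
gripper_force: 0.9
```

Call:
apply_moves --moves '[2,0,0,0,0,0,4,0,0,0,0,0,4,0,0,0,0,0]'

```text
time_s: 42.65
ee_pos: [0.5522, 0.1367, 0.237]
tool_rot: [-3.142, 0.006, -0.079]
wrist_force: [-10.7, -1.4, 5.3]
grip_width: 0.0002
gripper_force: 5.1
```

At the stop (10.7 N). Backing off and retreating up.

Call:
apply_moves --moves '[-15,0,0,0,0,0,-50,0,0,0,0,0,-80,0,-10,0,0,0,-90,0,-50,0,0,0,-90,30,-90,0,0,0,-90,70,-100,0,0,0,-90,115,-100,0,0,0,-90,160,-100,0,0,0,-90,200,-100,0,0,0,-90,200,-100,0,0,0]'

```text
time_s: 43.65
ee_pos: [0.4491, -0.0626, 0.3367]
tool_rot: [3.141, -0.004, -0.091]
wrist_force: [0.3, 0.5, -0.3]
grip_width: -0.0001
gripper_force: 0.0
```

Run:
```python
from h import *
im,c,b=blue("top");print([x for x in b if x[1][1]>150])
h=cv2.cvtColor(im,cv2.COLOR_RGB2HSV)[150:215,190:230]
m=((h[...,0]<5)|(h[...,0]>174))&(h[...,1]>150)&(h[...,2]>90)
n,_,st,ce=cv2.connectedComponentsWithStats(m.astype(np.uint8))
print([(st[i].tolist(),px2w(c,[ce[i]+[190,150]],.168).round(4).tolist()) for i in range(1,n)])
h=cv2.cvtColor(im,cv2.COLOR_RGB2HSV);m=((h[...,0]>5)&(h[...,0]<16)&(h[...,1]>190)&(h[...,2]>140)).astype(np.uint8)
n,_,st,ce=cv2.connectedComponentsWithStats(m);print([(st[i].tolist(),ce[i].round(0).tolist()) for i in range(1,n) if st[i][4]>15])
```

```text
[([112, 191, 11, 5, 43], [117.1, 192.7], [0.517, 0.4343, 0.03]), ([141, 193, 10, 5, 37], [145.1, 195.2], [0.5093, 0.3446, 0.03]), ([170, 196, 9, 4, 30], [174.1, 197.3], [0.5029, 0.2524, 0.03])]
[([11, 13, 9, 9, 71], [[0.5745, 0.1348, 0.168]]), ([7, 53, 3, 3, 9], [[0.4697, 0.1516, 0.168]])]
[([131, 229, 9, 7, 16], [136.0, 232.0])]
```

```bash
python3 -c "
from cell import r
print(r.finish_job())"
```

```text
the job is handed in; nothing more can be done
None
```

I handed the job in at about 44 s on the robot's clock: mixer switched off, both orange-capped tubes on the stand (one per lane, cap uphill, foot at the lip), all three blue-capped tubes snapped home, mixer back on against its stop, and no bystander touched. While I set down the first orange tube the wrist force briefly reached about 41 N, through the held tube, and that tube still sat well in its lane.

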